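# Load the tall gauge block into the inclined cassette and shut its keeper

### The arm

A 7-joint arm with a two-finger parallel gripper is mounted at the origin on a cart in front of the work surface, level with it; the furniture and walls round the work are solid. World frame = base frame: x ahead of the robot, y to its left, z up, the work surface at z = 0. Lengths are in m, angles in rad, forces in N, time in s.
With the tool pointing down it reaches from about 0.4 to 0.85 m from the base axis. Payload 4.4 kg.
Tool frame: the origin (TCP) lies on the centre line of the jaws, within the pads' length; the fingertips stand 17 mm ahead of it and the grasp point (between the pads) lies 2 mm behind it; z points along the fingers, y is the line along which they close (so a half turn about z gives the same grasp; the last joint's range is limited). The gripper opens to 94 mm and grips with 3 to 60 N. Pads are 16 mm wide; open, the fingers measure 119 mm over their backs; the gripper's body (75 mm by 177 mm) begins 78 mm behind the grasp point.
Start: joints at [-1.243, 0.628, 0.038, 1.517, -0.027, 0.996, -0.02], TCP at [0.249, 0.6, 0.222] pointing down, gripper open.
Joint ranges: [-3.06, 3.06], [-0.37, 2.12], [-1.25, 1.32], [0.18, 2.47], [-1.1, 4.24], [0.23, 1.98], [-2.94, 2.94]. Speed limits (rad/s): [2.57, 2.57, 3.14, 3.14, 3.14, 3.14, 3.14].

### API

Orientations are given as a unit quaternion [x, y, z, w].
In Python, from plant import robot gives the robot as it stands.
- The arm moves only by the tool move_arm, never from a script. Its argument "targets" is a list of rows, each a list of 3 entries, a list of its own where there are three numbers: the shift along the tool's x, y, z scaled (see below), then the turn, a rotation vector about the tool's x, y, z scaled (see below), then the opening in per cent of the stroke, from 0 (shut) to 100 (fully open). A call has 1 to 20 rows; each row shifts and turns the commanded pose from where the row before left it, along the tool's axes as they then stand; what a row does not reach is not made up. The controller multiplies each number of a shift by 0.03 m and each number of a turn by 0.12 rad. A row lasts 1/12 s, in which the tool goes at most 41.7 mm and 7.16 degrees, less where a joint would pass 70% of its speed; a pose out of reach is approached as far as the arm can. A call with a number of a shift or a turn outside -1 to 1 is refused whole. A call with a gripper value outside its range is refused whole. The fingers move at their own pace and stop on an object; the grip force is fixed at half the most. Time passes only in rows, so rows that do not move let the fingers close. It gives the time, the measured TCP pose, the force, the opening and the grip force at its end, in the units of the state.
- robot.sense(): the state, without advancing time (a new reading comes with each control period).
- robot.capture(name): name is "side" or "top" or "wrist"; returns a dict with "img" (480x640x3 uint8, blue, green, red), "K" (3x3 intrinsics, pixels), "k1" (the pictures are not rectified: a ray, as slopes to the right and down, at radius r is drawn at 1 + k1 r^2 times it, then the intrinsics apply), "rvec" (rotation vector, rad) and "tvec" (3), from world to camera coordinates, as OpenCV has them. Camera axes: x right, y down, z forward; pixel columns grow to the right and rows downward; lengths in m; the calibration is good to about 2 mm. A picture is of the moment at which its call begins. There is no depth.
- robot.finish_job(): hands the job in; it is judged then, once.
The state is a dict: "time": time; "q": joint angles; "qd": joint speeds; "joint_efforts": joint torques, N m; "tool_pos": TCP position; "eef_rot": TCP orientation; "ft_force": force on the tool from outside, world axes, zero at the start; "torque": the same for the moment, N m; "finger_gap": finger opening in m; "finger_force": force on a finger pad.
Only numpy, scipy, OpenCV 4.12 (cv2) and the standard library are available. Lean on these libraries where they do the work, as an engineer would, in place of code of your own. Each camera call takes 0.05 s, during which the arm holds its last target. There are 200 camera calls.

### The job

Put the tall gauge block away in the slot of the inclined cassette: slide the keeper plate clear of the slot, set the block squarely down into the slot until it rests on the bottom, then slide the keeper fully back over it. Leave the two low gauge blocks and the ring gauge where they are.

Things in the scene. Friction and masses are not known exactly. Their poses are not given: they have to be found in the camera images.
- bed: The cassette's fixed aluminium bed, 96 mm up the slope (x from -48 to 48), 180 mm across (y from -45 to 135 mm), 22 mm thick, its face inclined 30 degrees towards the robot. Origin: centre of the slot's mouth, on the face. x: up the slope, away from the robot; y: level, across the slope, to the left, the way the keeper opens; z: square out of the face, leaning 30 degrees from vertical towards the robot.
- slot (a point): Centre of the bottom of the bed's only slot: 35 mm (bed x) by 14 mm (bed y) and 14 mm deep, square to the face, mouth bevelled 1.5 mm.
- rail (a point): Middle of the top of the nearer of the two guide rails, which run along bed y (from y = -25 to 125 mm) and stand 21.5 mm above the face, with 64 mm free between them (bed x from -32 to 32 mm).
- keeper (a joint): The keeper: a steel plate, 70 mm along bed x, 44 mm along bed y, sliding in the rails along bed y, its underside 14.75 mm and its top 18.25 mm above the bed's face. Value in m: 0 shut (centred over the slot, at a stop), 0.085 fully open (at the other stop, to the left); the slot is uncovered above 0.03. Stays where left, friction about 1.2 N. Starts within 12 mm of shut.
- fin (a point): Top centre of the black finger grip on the keeper, at the middle of the plate: 10 mm thick along bed y, 26 mm along bed x, rising 23 mm above the plate, square to the bed's face (so it too leans 30 degrees). Moves with the keeper; the point lies 41 mm above the bed's face.
- tall_block: The tall gauge block, plain ground steel, 9 mm (x) by 30 mm (y) by 25 mm high (z), about 75 g, standing on the desk; a sideways push near its top tips it, at its foot slides it. Origin: centre of its underside. In the slot its 30 mm side runs up the slope and 11 mm stand out of the face, under the keeper; either way round will do.
- low_block_a: A gauge block 10 mm (x) by 30 mm (y) by 10 mm high, loose on the desk; not needed. Origin: centre of its underside.
- low_block_b: A gauge block 9 mm (x) by 30 mm (y) by 8 mm high, loose on the desk; not needed. Origin: centre of its underside.
- ring_gauge: A steel ring 49 mm across and 15 mm high, loose on the desk; not needed. Origin: centre of its underside.

How it is judged:
On the way, in this order (a step that is already met when the one before it is completed fails the run):
1. the keeper is slid clear of the slot (value of joint keeper above 0.03 m), for 0.2 s.
2. the tall block stands in the slot, on its bottom, with the keeper still clear (value of joint keeper above 0.03 m and z of tall_block in the frame of bed between -0.018 and -0.01 m and x of tall_block in the frame of bed between -0.005 and 0.005 m and y of tall_block in the frame of bed between -0.005 and 0.005 m and angle between the z axis of tall_block and the z axis of bed, either way round below 0.2 rad), for 0.2 s.
At the end, for the whole second after the job is handed in: The tall block rests in the slot (underside at least 10 mm below the face, within 5 mm of the slot's centre each way, within 0.2 rad of square to the face), at rest, and the keeper is shut over it to within 6 mm of its stop (z of tall_block in the frame of bed between -0.018 and -0.01 m and x of tall_block in the frame of bed between -0.005 and 0.005 m and y of tall_block in the frame of bed between -0.005 and 0.005 m and angle between the z axis of tall_block and the z axis of bed, either way round below 0.2 rad and value of joint keeper below 0.006 m and linear speed of tall_block below 0.02 m/s); the robot touches nothing.
It fails at once if a low gauge block or the ring gauge is moved more than 30 mm (distance of any of low_block_a, low_block_b, ring_gauge from where it was at the start of the episode above 0.03 m).
It also fails if it takes over 61 s, if anything falls off the work surface, if the arm or the gripper's body presses on something with over 40 N, if the wrist force passes 120 N, or if a joint passes its speed limit or range.

## Working session

There is one attempt and no reset: what is moved stays moved. The work goes in short steps, Python scripts to look and compute and a tool call to move; the robot and the scene stay as the last step left them, time stands still between calls to the robot, and variables do not carry over. Pictures are saved under pics/ and viewed, at most 10 in all, crops included, and the job is handed in when it is done.

Besides the shell and the picture viewer there is one more tool, called after "Call:" in YAML: its name, and indented under it one key for each argument. move_arm: Moves the arm, as the interface text tells. Shifts and turns lie within -1 to 1; 1 stands for 0.03 m of shift or 0.12 rad of turn. Its arguments: {"type":"object","properties":{"targets":{"type":"array"}},"required":["targets"]}

```bash
mkdir -p pics; ls; python3 - <<'E'
from plant import robot
import cv2,pickle
d={}
for n in("side","top","wrist"):
    c=robot.capture(n);d[n]=c;cv2.imwrite(f"pics/{n}0.png",c["img"])
    print(n,c["K"],c["k1"],c["rvec"],c["tvec"])
pickle.dump(d,open("c0.pkl","wb"))
print(robot.sense())
E
```

```text
pics
side [[493.07785131   0.         319.7557846 ]
 [  0.         493.07785131 241.37668818]
 [  0.           0.           1.        ]] -0.03096316974543947 [ 2.2372636  -0.45454489  0.22824481] [-0.43431282  0.21530301  1.00426374]
top [[588.42971661   0.         313.98567061]
 [  0.         588.42971661 239.61635883]
 [  0.           0.           1.        ]] -0.06748304212681935 [ 2.16825862 -2.14347403  0.13096197] [0.03458027 0.51826369 1.15274894]
wrist [[335.26494592   0.         319.11234796]
 [  0.         335.26494592 243.28657021]
 [  0.           0.           1.        ]] -0.060529208986099745 [-2.43547332 -1.62701203 -0.1978133 ] [-0.64748272 -0.02674492  0.39127763]
{'time': 0.15, 'q': array([-1.2427701 ,  0.62909512,  0.03845095,  1.51810075, -0.02700333,
        0.9963118 , -0.01999096]), 'qd': array([ 0.00110538, -0.00370583,  0.0002257 , -0.00204862, -0.00049058,
       -0.00127481,  0.00025874]), 'joint_efforts': array([ 1.91194551e-03, -5.50091565e+01,  1.14526805e+00, -1.86817235e+01,
       -5.20481123e-02,  2.09624012e-02,  9.27430301e-05]), 'tool_pos': array([0.24921099, 0.5998226 , 0.22180239]), 'eef_rot': array([ 1.95640040e-01,  9.80675526e-01, -6.85372795e-04, -1.35643973e-04]), 'ft_force': array([ 0.6347886 , -0.27410258,  0.42632933]), 'torque': array([-0.02799937,  0.05523512,  0.00204532]), 'finger_force': 0.0, 'finger_gap': 0.09395408303329195}
```

View pics/top0.png

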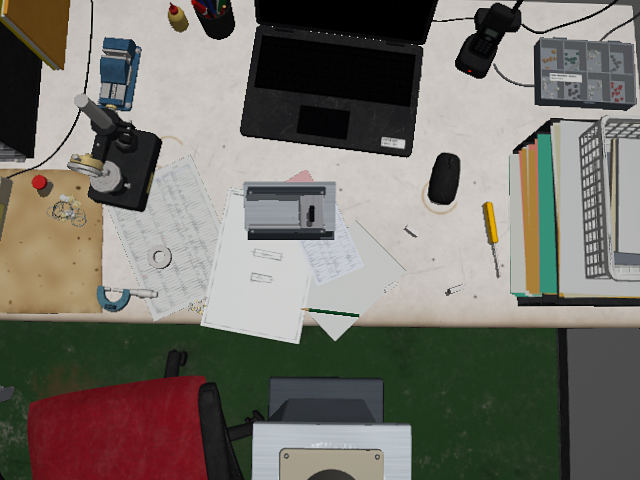

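View pics/side0.png

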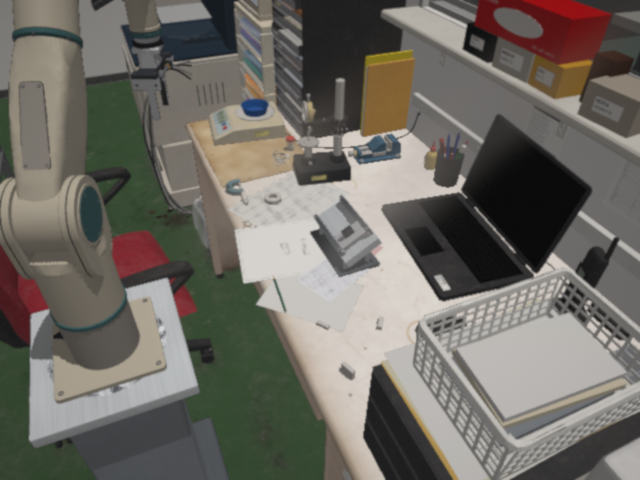

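The top view shows the cassette at (245-335, 182-240), with the keeper at its right end and the fin near (311,213). The ring is at (160,257). There are small objects at (411,231), (455,291) and (390,287), plus what look like outlines on the paper. The side view shows blocks at (323,324), (380,322) and (347,370).

```bash
python3 - <<'E'
import cv2,numpy as np
t=cv2.imread("pics/top0.png");s=cv2.imread("pics/side0.png")
r=lambda im,x,y,w,h,k:cv2.resize(im[y:y+h,x:x+w],None,fx=k,fy=k,interpolation=cv2.INTER_CUBIC)
a=r(t,235,172,110,75,7);cv2.imwrite("pics/a.png",a[:, :800])
b=np.vstack([r(t,370,215,100,85,4),]) ; c=r(s,300,300,100,85,4)
d=r(t,240,240,100,60,4); e=r(s,295,190,100,60,4)
cv2.imwrite("pics/b.png",np.vstack([np.hstack([b,c]),np.hstack([d,e])]))
E
```

```text
(no output)
```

View pics/a.png

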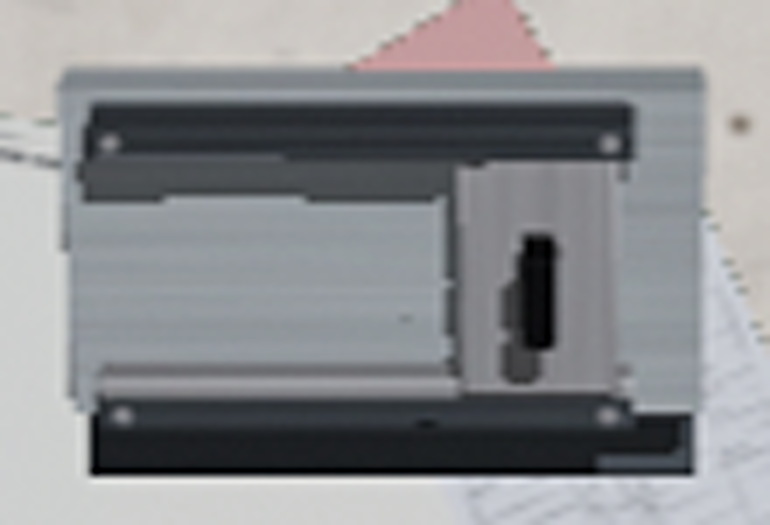

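View pics/b.png

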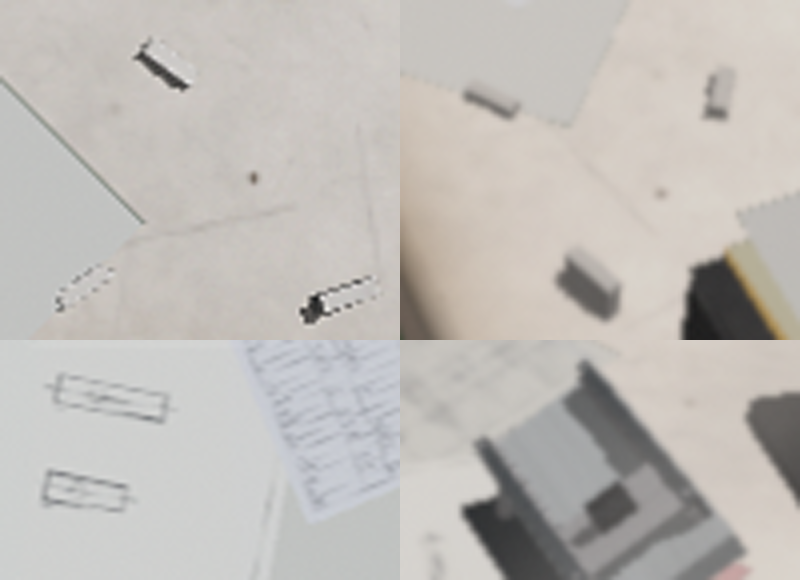

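The enlarged crops show the keeper nearly shut, with the fin top at about crop pixel (540,290). The tall block is the one at top pixel (458,288) and side pixel (348,367). The two shapes on the paper are drawings. Next I fit the bed pose and triangulate the block.

```bash
cat > h.py <<'E'
import numpy as np,cv2,pickle
from scipy.optimize import least_squares
from scipy.spatial.transform import Rotation as R
def proj(c,P):
    return cv2.projectPoints(np.asarray(P,float).reshape(-1,3),c["rvec"],c["tvec"],c["K"],np.array([c["k1"],0,0,0.]))[0].reshape(-1,2)
def ray(c,uv):
    n=cv2.undistortPoints(np.array(uv,float).reshape(1,1,2),c["K"],np.array([c["k1"],0,0,0.]))[0,0]
    M=cv2.Rodrigues(c["rvec"])[0]; return -M.T@np.ravel(c["tvec"]), M.T@np.r_[n,1]
def atz(c,uv,z):
    o,d=ray(c,uv); return o+d*(z-o[2])/d[2]
def Rbed(yaw): return (R.from_euler("z",yaw)*R.from_euler("y",-np.pi/6)).as_matrix()
def bed(p,P): return np.asarray(P,float)@Rbed(p[3]).T+p[:3]
E
python3 - <<'E'
from h import *
d=pickle.load(open("c0.pkl","rb"));t,s=d["top"],d["side"]
for n in d: print(n,ray(d[n],(320,240))[0])
A=lambda u,v:(235+(u+.5)/7-.5,172+(v+.5)/7-.5)
pts=[((48,135,0),(62,70)),((48,-45,0),(704,68)),((-48,-45,0),(702,412)),((-32,-25,21.5),(628,397)),((-32,125,21.5),(100,395)),((32,-25,21.5),(632,160)),((32,125,21.5),(86,158))]
P=np.array([a for a,b in pts])/1e3;U=np.array([A(*b) for a,b in pts])
f=lambda p:(proj(t,bed(p,P))-U).ravel()
r=least_squares(f,[.5,0,.06,0],loss="soft_l1");print(r.x,f(r.x).reshape(-1,2).round(2))
p=r.x
# keeper: fin top centre and plate edges
def val(uv,x,z,off):
    return least_squares(lambda y:proj(t,bed(p,[[x,y[0],z]]))[0,0]-A(*uv)[0],[0.]).x[0]-off
print("keeper",val((540,290),0,.041,0),val((458,290),0,.01825,.022),val((618,290),0,.01825,-.022))
print("side check fin,corners",proj(s,bed(p,[[0,.0,.041],[48e-3,-45e-3,0],[48e-3,.135,0],[-48e-3,.135,0],[-48e-3,-.045,0]])).round(1))
print(p[2], "lowest corner z", bed(p,[[-.048,0,-.022]]))
ut,us=(458,288.2),(348.5,367.5)
print(least_squares(lambda X:np.r_[proj(t,X)[0]-ut,proj(s,X)[0]-us],[.4,-.25,.025]))
for uv in((325,295),(372,275),(380,290),(332,310)): print(atz(t,(370+uv[0]/4,215+uv[1]/4),.025))
for uv in((567,248),(582,250),(620,290),(607,292)): print(atz(s,(300+(uv[0]-400)/4,300+uv[1]/4),.025))
print("lowA",atz(t,(411,231),.01),"lowB",atz(t,(391,287),.01),"ring",atz(t,(160,257),.015))
E
```

```text
side [ 0.14088728 -0.7443617   0.81829402]
top [0.37100658 0.03626    1.20816493]
wrist [0.18441821 0.62561808 0.38423858]
[0.57809187 0.04458494 0.06912485 0.0026234 ] [[-0.75  1.35]
 [ 0.51  2.36]
 [-0.21 -0.73]
 [ 0.57 -2.17]
 [-0.76 -2.53]
 [ 0.46  0.53]
 [ 0.03  0.19]]
keeper 0.0006263413638747479 0.001538162910942522 0.0012778623111719158
side check fin,corners [[346.3 229. ]
 [378.8 237.7]
 [345.  196.2]
 [314.9 218.6]
 [345.4 262.5]]
0.06912485469066933 lowest corner z [[0.54752275 0.04450474 0.0260723 ]]
     message: `ftol` termination condition is satisfied.
     success: True
      status: 2
         fun: [ 9.711e-02 -2.619e-01 -2.640e-01  3.273e-02]
           x: [ 4.240e-01 -2.510e-01  2.398e-02]
        cost: 0.07439724868657478
         jac: [[-7.908e+00 -4.925e+02  1.191e+02]
               [-4.969e+02 -4.368e+00 -2.119e+01]
               [ 4.689e+02 -2.266e+02  2.638e+01]
               [-1.695e+02 -4.021e+02 -3.102e+02]]
        grad: [-2.397e-06  1.507e-06  1.123e-07]
  optimality: 2.397287161670647e-06
 active_mask: [ 0.000e+00  0.000e+00  0.000e+00]
        nfev: 4
        njev: 4
[ 0.42222462 -0.23685534  0.025     ]
[ 0.43249799 -0.26086218  0.025     ]
[ 0.42498331 -0.26479536  0.025     ]
[ 0.41472394 -0.24028991  0.025     ]
[ 0.41764149 -0.23523838  0.025     ]
[ 0.42383953 -0.23911281  0.025     ]
[ 0.43061331 -0.26681199  0.025     ]
[ 0.42441795 -0.26541723  0.025     ]
lowA [ 0.540759   -0.15890274  0.01      ] lowB [ 0.42526112 -0.11716882  0.01      ] ring [0.48055488 0.3553348  0.015     ]
```

```bash
cat > fit.py <<'E'
from h import *
d=pickle.load(open("c0.pkl","rb"));t,s=d["top"],d["side"]
A=lambda u,v:(235+(u+.5)/7-.5,172+(v+.5)/7-.5)
pts=[((48,135,-22),(62,70)),((48,-45,-22),(704,68)),((-48,-45,0),(702,412)),((-32,-25,21.5),(628,397)),((-32,125,21.5),(100,395)),((32,-25,21.5),(632,160)),((32,125,21.5),(86,158))]
P=np.array([a for a,b in pts])/1e3;U=np.array([A(*b) for a,b in pts])
f=lambda p:(proj(t,bed(p,P))-U).ravel()
p=least_squares(f,[.5,0,.06,0],loss="soft_l1").x
E
python3 - <<'E'
from fit import *
print(p,f(p).reshape(-1,2).round(2), bed(p,[[-.048,0,-.022]]))
print("side",proj(s,bed(p,[[0,.0,.041],[48e-3,-45e-3,0],[48e-3,.135,0],[32e-3,.125,.0215],[-.032,.125,.0215]])).round(1))
def val(uv,x,z,off):
    return least_squares(lambda y:proj(t,bed(p,[[x,y[0],z]]))[0,0]-A(*uv)[0],[0.]).x[0]-off
print("keeper",val((540,290),0,.041,0),val((458,290),0,.01825,.022),val((618,290),0,.01825,-.022))
print("fin",bed(p,[[0,.001,.041]]),proj(t,bed(p,[[0,.001,.041]])),A(540,290))
print("wrist view proj of cassette", proj(d["wrist"],bed(p,[[0,0,0]])))
E
```

```text
[0.57612058 0.0447739  0.06842274 0.01297489] [[ 0.2  -0.24]
 [-0.2  -0.17]
 [-0.11  0.07]
 [ 0.66 -1.25]
 [-0.65 -0.83]
 [ 0.25  1.48]
 [-0.16  1.94]] [[0.54555393 0.04437728 0.02537018]]
side [[345.5 229.4]
 [378.1 238. ]
 [343.7 196.5]
 [336.8 197.4]
 [316.5 212.8]]
keeper 0.0006298749323456414 0.0014310197149644543 0.0011557570891452193
fin [[0.55560933 0.04550784 0.10392978]] [[311.51961444 215.20096738]] (311.7142857142857, 213.0)
wrist view proj of cassette [[ 65.06010611 565.87459307]]
```

```bash
cat >> h.py <<'E'
def plan(pos,Rt=None):
    """units: shift in present tool axes, then turn"""
    from plant import robot
    s=robot.sense();Q=R.from_quat(s["eef_rot"]);M=Q.as_matrix()
    sh=M.T@(np.asarray(pos)-s["tool_pos"])/.03
    print("shift",sh.round(2),"rows",np.abs(sh).max().round(1))
    if Rt is not None:
        for f in (1,-1):
            v=(Q.inv()*R.from_matrix(Rt@np.diag([f,f,1]))).as_rotvec()/.12;print("turn",v.round(2),np.abs(v).max().round(1))
def Rplace(yaw):
    B=Rbed(yaw); z=-B[:,2];y=B[:,1];return np.c_[np.cross(y,z),y,z]
E
python3 - <<'E'
from fit import *
plan(bed(p,[[0,0.001,.16]])[0],Rplace(p[3]))
print(bed(p,[[0,0.001,.16]]))
E
```

```text
shift [-14.7  -13.93   0.51] rows 14.7
turn [-0.9  -4.3  -3.31] 4.3
turn [-5.92  1.24 22.1 ] 22.1
[[0.49611434 0.04473585 0.2069868 ]]
```

Call:
move_arm:
  targets:
    - [[-0.73,-0.7,0.02],[0,0,0],100]
    - [[-0.73,-0.7,0.02],[0,0,0],100]
    - [[-0.73,-0.7,0.02],[0,0,0],100]
    - [[-0.73,-0.7,0.02],[0,0,0],100]
    - [[-0.73,-0.7,0.02],[0,0,0],100]
    - [[-0.73,-0.7,0.02],[0,0,0],100]
    - [[-0.73,-0.7,0.02],[0,0,0],100]
    - [[-0.73,-0.7,0.02],[0,0,0],100]
    - [[-0.73,-0.7,0.02],[0,0,0],100]
    - [[-0.73,-0.7,0.02],[0,0,0],100]
    - [[-0.73,-0.7,0.02],[0,0,0],100]
    - [[-0.73,-0.7,0.02],[0,0,0],100]
    - [[-0.73,-0.7,0.02],[0,0,0],100]
    - [[-0.73,-0.7,0.02],[0,0,0],100]
    - [[-0.73,-0.7,0.02],[0,0,0],100]
    - [[-0.73,-0.7,0.02],[0,0,0],100]
    - [[-0.73,-0.7,0.02],[0,0,0],100]
    - [[-0.73,-0.7,0.02],[0,0,0],100]
    - [[-0.73,-0.7,0.02],[0,0,0],100]
    - [[-0.73,-0.7,0.02],[0,0,0],100]

```text
time: 1.82
tool_pos: [0.493, 0.0429, 0.2104]
eef_rot: [0.196, 0.981, 0.0, -0.0]
ft_force: [0.1, 0.4, -0.1]
finger_gap: 0.0941
finger_force: 0.0
```

Call:
move_arm:
  targets:
    - [[0,0,0],[-0.15,-0.72,-0.55],60]
    - [[0,0,0],[-0.15,-0.72,-0.55],60]
    - [[0,0,0],[-0.15,-0.72,-0.55],60]
    - [[0,0,0],[-0.15,-0.72,-0.55],60]
    - [[0,0,0],[-0.15,-0.72,-0.55],60]
    - [[0,0,0],[-0.15,-0.72,-0.55],60]
    - [[0,0,0],[0,0,0],60]
    - [[0,0,0],[0,0,0],60]

```text
time: 2.48
tool_pos: [0.486, 0.0353, 0.2052]
eef_rot: [0.051, 0.982, -0.011, 0.181]
ft_force: [0.9, 0.6, 0.4]
finger_gap: 0.0562
finger_force: 0.0
```

```bash
python3 - <<'E'
from fit import *
from plant import robot
c=robot.capture("wrist");pickle.dump(c,open("w1.pkl","wb"));cv2.imwrite("pics/w1.png",c["img"])
plan(bed(p,[[0,0.001,.16]])[0],Rplace(p[3]))
print(robot.sense()["tool_pos"],proj(c,bed(p,[[0,.001,.04125],[-.032,-.025,.0215],[.032,-.025,.0215],[-.032,.125,.0215],[.032,.125,.0215],[-.048,-.045,0],[.048,-.045,0]])).round(0).tolist())
E
```

```text
shift [-0.29  0.35  0.05] rows 0.3
turn [-0.44 -1.32 -0.89] 1.3
turn [-2.01  0.67 25.2 ] 25.2
[0.48651843 0.0353059  0.20536757] [[341.0, 273.0], [310.0, 238.0], [317.0, 305.0], [472.0, 223.0], [476.0, 291.0], [291.0, 223.0], [301.0, 316.0]]
```

View pics/w1.png

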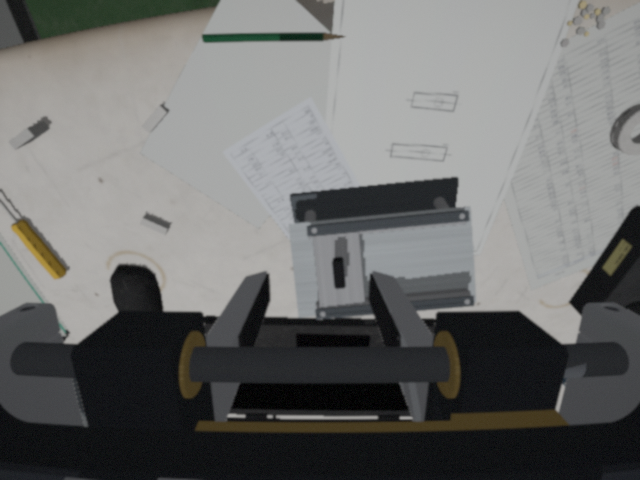

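The wrist view shows the fin top at (338,272), where I predicted (341,273). The bed corners agree within about 4 px, so the bed fit is good. The tall block is at the left (30,132). Next I finish the turn and line up over the fin.

Call:
move_arm:
  targets:
    - [[-0.15,0.17,0],[-0.22,-0.66,-0.45],50]
    - [[-0.14,0.17,0],[-0.22,-0.66,-0.45],50]
    - [[0,0,0],[0,0,0],50]
    - [[0,0,0],[0,0,0],50]

```text
time: 2.87
tool_pos: [0.4861, 0.0308, 0.2035]
eef_rot: [0.037, 0.979, -0.017, 0.197]
ft_force: [0.2, -0.2, -0.3]
finger_gap: 0.0468
finger_force: 0.0
```

```bash
cat > fit2.py <<'E'
from fit import *
w=pickle.load(open("w1.pkl","rb"))
W=[((0,1,41.25),(338,272)),((-48,-45,0),(290,224)),((48,-45,0),(297,318)),((-32,125,21.5),(469,222)),((32,125,21.5),(474,293))]
PW=np.array([a for a,b in W])/1e3;UW=np.array([b for a,b in W],float)
g=lambda p:np.r_[f(p),(proj(w,bed(p,PW))-UW).ravel()]
p=least_squares(g,p,loss="soft_l1").x
E
python3 - <<'E'
from fit2 import *
print(p,g(p)[14:].reshape(-1,2).round(1))
plan(bed(p,[[0,0.001,.08]])[0],Rplace(p[3]))
E
```

```text
[0.57626195 0.04321319 0.06921156 0.01535574] [[ 1.1  1.8]
 [-1.1 -0.5]
 [ 2.1 -1.6]
 [ 1.1  1.2]
 [ 0.2 -1.6]]
shift [-0.67  0.6   2.62] rows 2.6
turn [-0.5  -1.05 -0.64] 1.1
turn [-1.61  0.76 25.48] 25.5
```

```bash
python3 - <<'E'
from plant import robot
s=robot.sense();print(s["q"].round(3),s["qd"].round(3),s["eef_rot"])
E
```

```text
[-0.064  0.308 -0.194  2.336  1.008  0.234  0.298] [-0.014 -0.001  0.014 -0.013 -0.027  0.001  0.006] [ 0.03739046  0.97947958 -0.01717013  0.19729901]
```

Call:
move_arm:
  targets:
    - [[-0.22,0.2,0.87],[0,0,0],50]
    - [[-0.22,0.2,0.87],[0,0,0],50]
    - [[-0.22,0.2,0.87],[0,0,0],50]
    - [[0,0,0],[-0.25,0,-0.32],50]
    - [[0,0,0],[-0.25,0,-0.32],50]
    - [[0,0,0],[0,0,0],50]

```text
time: 3.37
tool_pos: [0.5291, 0.0389, 0.1468]
eef_rot: [-0.005, 0.981, 0.003, 0.196]
ft_force: [-0.2, -0.4, 0.0]
finger_gap: 0.0469
finger_force: 0.0
```

```bash
python3 - <<'E'
from fit2 import *
from plant import robot
plan(bed(p,[[0,0.001,.08]])[0],Rplace(p[3]))
s=robot.sense();print(s["q"].round(3),s["eef_rot"])
E
```

```text
shift [-0.12  0.15  0.35] rows 0.3
turn [ 0.01 -1.07 -0.05] 1.1
turn [-1.670e+00 -1.000e-02  2.608e+01] 26.1
[ 0.11   0.491 -0.378  2.295  1.624  0.242 -0.188] [-0.00497194  0.98050214  0.00257372  0.19642866]
```

Call:
move_arm:
  targets:
    - [[-0.06,0.07,0.17],[0,0,0],50]
    - [[-0.06,0.08,0.18],[0,-0.2,0],50]
    - [[0,0,0],[0,-0.2,0],50]
    - [[0,0,0],[0,-0.2,0],50]
    - [[0,0,0],[0,-0.2,0],50]
    - [[0,0,0],[0,-0.2,0],50]
    - [[0,0,0],[0,0,0],50]

```text
time: 3.95
tool_pos: [0.5352, 0.0459, 0.1386]
eef_rot: [-0.006, 0.967, 0.003, 0.255]
ft_force: [-0.4, -0.2, -0.5]
finger_gap: 0.0471
finger_force: 0.0
```

```bash
python3 - <<'E'
from fit2 import *
from plant import robot
plan(bed(p,[[0,0.001,.045]])[0],Rplace(p[3]))
s=robot.sense();print(s["q"].round(3),s["tool_pos"])
c=robot.capture("wrist");pickle.dump(c,open("w2.pkl","wb"));cv2.imwrite("pics/w2.png",c["img"])
print(proj(c,bed(p,[[0,.001,.04125],[-.032,-.025,.0215],[.032,-.025,.0215],[-.032,.125,.0215],[.032,.125,.0215],[-.048,-.045,0],[.048,-.045,0],[-.048,.135,0]])).round(0).tolist())
E
```

```text
shift [-0.04 -0.08  1.19] rows 1.2
turn [ 0.02 -0.07 -0.02] 0.1
turn [-0.1  -0.03 26.16] 26.2
[ 0.248  0.576 -0.629  2.392  2.124  0.501 -0.696] [0.53522116 0.04593824 0.13864286]
[[317.0, 275.0], [279.0, 220.0], [281.0, 308.0], [499.0, 220.0], [488.0, 307.0], [254.0, 193.0], [260.0, 315.0], [499.0, 194.0]]
```

View pics/w2.png

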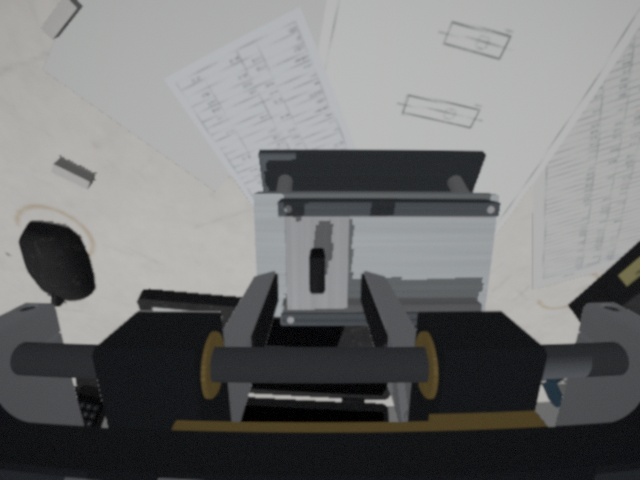

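The tool is now square to the bed. The fin top at (317,271) lies centred between the fingers, where I predicted (317,275). I go down, grip the fin and slide the keeper open.

Call:
move_arm:
  targets:
    - [[0,-0.04,0.4],[0,0,0],40]
    - [[0,-0.04,0.4],[0,0,0],40]
    - [[0,0,0.3],[0,0,0],40]
    - [[0,0,0.2],[0,0,0],40]
    - [[0,0,0],[0,0,0],0]
    - [[0,0,0],[0,0,0],0]
    - [[0,0,0],[0,0,0],0]
    - [[0,0,0],[0,0,0],0]
    - [[0,0,0],[0,0,0],0]
    - [[0,0,0],[0,0,0],0]

```text
time: 4.83
tool_pos: [0.5555, 0.0439, 0.106]
eef_rot: [-0.007, 0.967, 0.004, 0.256]
ft_force: [-0.7, 0.7, 1.9]
finger_gap: 0.0098
finger_force: 30.0
```

Call:
move_arm:
  targets:
    - [[0,-0.05,0],[0,0,0],0]
    - [[0,0,0],[0,0,0],0]

```text
time: 5.0
tool_pos: [0.5555, 0.0435, 0.106]
eef_rot: [-0.008, 0.967, 0.005, 0.256]
ft_force: [-2.9, 2.9, 4.1]
finger_gap: 0.0097
finger_force: 30.0
```

Call:
move_arm:
  targets:
    - [[0,-0.06,0],[0,0,0],0]
    - [[0,0,0],[0,0,0],0]

```text
time: 5.17
tool_pos: [0.5555, 0.0433, 0.106]
eef_rot: [-0.009, 0.967, 0.006, 0.256]
ft_force: [-2.9, 6.8, 3.7]
finger_gap: 0.0097
finger_force: 30.0
```

Call:
move_arm:
  targets:
    - [[0,0.1,0],[0,0,0],0]
    - [[0,0.3,0],[0,0,0],0]
    - [[0,0.4,0],[0,0,0],0]
    - [[0,0.4,0],[0,0,0],0]
    - [[0,0.4,0],[0,0,0],0]
    - [[0,0.4,0],[0,0,0],0]
    - [[0,0.4,0],[0,0,0],0]
    - [[0,0.3,0],[0,0,0],0]
    - [[0,0,0],[0,0,0],0]
    - [[0,0,0],[0,0,0],0]

```text
time: 6.0
tool_pos: [0.5546, 0.1219, 0.106]
eef_rot: [-0.007, 0.967, 0.004, 0.256]
ft_force: [-0.8, 0.4, 4.2]
finger_gap: 0.0096
finger_force: 30.0
```

Call:
move_arm:
  targets:
    - [[0,0,0],[0,0,0],40]
    - [[0,0,0],[0,0,0],40]
    - [[0,0,0],[0,0,0],40]
    - [[0,0,-0.5],[0,0,0],40]
    - [[0,0,-0.9],[0,0,0],40]
    - [[0,0,-0.9],[0,0,0],40]
    - [[0,0,-0.9],[0,0,0],40]
    - [[0,0,0],[0,0,0],40]

```text
time: 6.67
tool_pos: [0.5064, 0.1204, 0.1929]
eef_rot: [-0.007, 0.966, 0.004, 0.258]
ft_force: [0.5, 0.4, 0.7]
finger_gap: 0.0376
finger_force: 0.0
```

```bash
python3 - <<'E'
from fit2 import *
from plant import robot
a=np.radians(20); z=np.array([0,0,-1.]);y=np.array([np.cos(a),np.sin(a),0]);M=np.c_[np.cross(y,z),y,z]
plan([.424,-.251,.16],M); print(robot.sense()["q"].round(2))
c=robot.capture("wrist");cv2.imwrite("pics/w3.png",c["img"])
E
```

```text
shift [  3.07 -12.34  -0.55] rows 12.3
turn [ 2.72  3.76 10.05] 10.1
turn [ -4.12   2.97 -15.47] 15.5
[ 0.03  0.42 -0.61  2.37  1.75  0.46 -0.54]
```

Call:
move_arm:
  targets:
    - [[0,0,0],[0.23,0.32,0.85],40]
    - [[0,0,0],[0.23,0.32,0.85],40]
    - [[0,0,0],[0.23,0.32,0.85],40]
    - [[0,0,0],[0.23,0.32,0.85],40]
    - [[0,0,0],[0.23,0.32,0.85],40]
    - [[0,0,0],[0.23,0.32,0.85],40]
    - [[0,0,0],[0.23,0.32,0.85],40]
    - [[0,0,0],[0.23,0.32,0.85],40]
    - [[0,0,0],[0.23,0.32,0.85],40]
    - [[0,0,0],[0.23,0.32,0.85],40]
    - [[0,0,0],[0.23,0.32,0.85],40]
    - [[0,0,0],[0.23,0.3,0.8],40]
    - [[0,0,0],[0,0,0],40]
    - [[0,0,0],[0,0,0],40]

```text
time: 7.88
tool_pos: [0.507, 0.1188, 0.1877]
eef_rot: [0.576, 0.818, -0.004, -0.005]
ft_force: [-0.3, -0.4, -0.5]
finger_gap: 0.0375
finger_force: 0.0
```

```bash
cat >> h.py <<'E'
def Rdown(deg):
    a=np.radians(deg); z=np.array([0,0,-1.]);y=np.array([np.cos(a),np.sin(a),0]);return np.c_[np.cross(y,z),y,z]
E
python3 - <<'E'
from h import *
from plant import robot
plan([.424,-.251,.16],Rdown(20)); s=robot.sense();print(s["q"].round(2),s["tool_pos"])
E
```

```text
shift [-10.67  -6.75   0.96] rows 10.7
turn [-0.1  -0.03 -0.04] 0.1
turn [-0.05  0.15 26.14] 26.1
[ 0.15  0.56 -0.64  1.89  0.44  0.84 -0.38] [0.50702727 0.11880126 0.1876992 ]
```

Call:
move_arm:
  targets:
    - [[-0.8,-0.5,0.0],[0,0,0],40]
    - [[-0.8,-0.5,0.0],[0,0,0],40]
    - [[-0.8,-0.5,0.0],[0,0,0],40]
    - [[-0.8,-0.5,0.0],[0,0,0],40]
    - [[-0.8,-0.5,0.0],[0,0,0],40]
    - [[-0.8,-0.5,0.0],[0,0,0],40]
    - [[-0.8,-0.5,0.1],[0,0,0],40]
    - [[-0.8,-0.5,0.1],[0,0,0],40]
    - [[-0.8,-0.5,0.1],[0,0,0],40]
    - [[-0.8,-0.5,0.1],[0,0,0],40]
    - [[-0.8,-0.5,0.1],[0,0,0],40]
    - [[-0.8,-0.5,0.1],[0,0,0],40]
    - [[-0.8,-0.5,0.1],[0,0,0],40]
    - [[-0.3,-0.2,0.1],[0,0,0],40]
    - [[0,0,0],[0,0,0],40]
    - [[0,0,0],[0,0,0],40]

```text
time: 9.22
tool_pos: [0.4257, -0.2485, 0.1654]
eef_rot: [0.575, 0.818, -0.002, -0.005]
ft_force: [-0.3, 1.0, -0.2]
finger_gap: 0.0375
finger_force: 0.0
```

```bash
python3 - <<'E'
from h import *
from plant import robot
plan([.424,-.251,.16],Rdown(20)); s=robot.sense();print(s["q"].round(2),s["tool_pos"])
c=robot.capture("wrist");pickle.dump(c,open("w4.pkl","wb"))
u=proj(c,[[.424,-.251,.025],[.424,-.251,0],[.428,-.261,.025]]);print(u)
x,y=[int(v) for v in u[0]];x0=max(x-60,0);y0=max(y-60,0);print(x0,y0)
cv2.imwrite("pics/w4.png",cv2.resize(c["img"][y0:y0+120,x0:x0+160],None,fx=5,fy=5,interpolation=cv2.INTER_CUBIC))
E
```

```text
shift [-0.06 -0.08  0.18] rows 0.2
turn [-0.08 -0.05 -0.03] 0.1
turn [-0.07  0.12 26.15] 26.2
[ 0.91  0.56 -0.64  1.99  0.49  0.76  0.32] [ 0.42568999 -0.24852824  0.16539282]
[[318.44682785 238.27705059]
 [318.73579857 232.67184306]
 [318.84801089 249.48498551]]
258 178
```

View pics/w4.png

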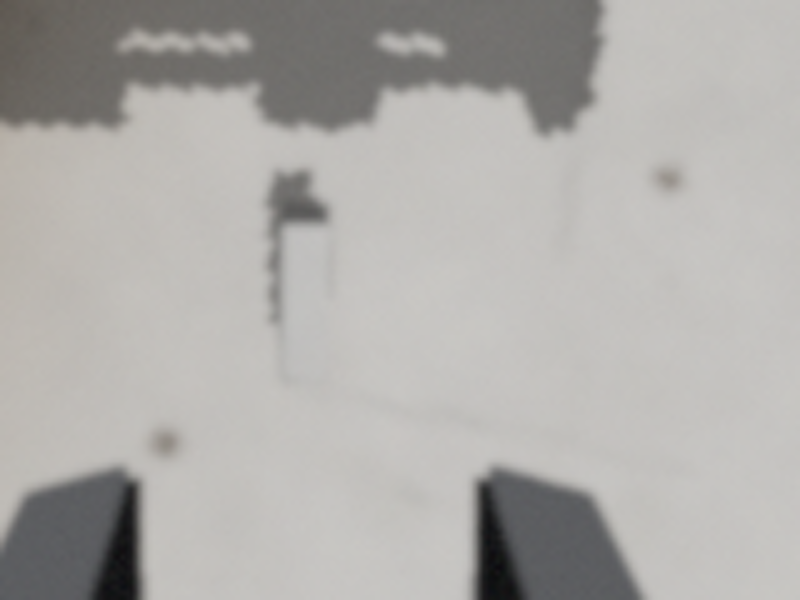

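The crop shows the block's top face with corners at about (282,222), (328,222), (330,380) and (283,380). It is parallel to the jaws and almost centred.

```bash
python3 - <<'E'
from h import *
c=pickle.load(open("w4.pkl","rb"))
q=np.array([atz(c,(258+(u+.5)/5-.5,178+(v+.5)/5-.5),.025) for u,v in((282,222),(328,222),(330,380),(283,380))])
print(q.round(4)); m=q.mean(0);e=q[2]+q[3]-q[0]-q[1];print(m,np.linalg.norm(e)/2,np.linalg.norm(q[1]-q[0]),"ydeg",np.degrees(np.arctan2(e[1],e[0]))+90)
plan([m[0],m[1],.033],Rdown(np.degrees(np.arctan2(e[1],e[0]))+90))
plan([m[0],m[1],.025+.009],Rdown(20))
E
```

```text
[[ 0.415  -0.238   0.025 ]
 [ 0.4229 -0.2351  0.025 ]
 [ 0.4335 -0.2632  0.025 ]
 [ 0.4253 -0.2663  0.025 ]]
[ 0.42416963 -0.25063762  0.025     ] 0.030090767806677198 0.008443382332762926 ydeg 20.345860843710255
shift [-0.09 -0.06  4.42] rows 4.4
turn [-0.07 -0.04 -0.07] 0.1
turn [-0.07  0.11 26.11] 26.1
shift [-0.09 -0.06  4.39] rows 4.4
turn [-0.07 -0.04 -0.02] 0.1
turn [-0.07  0.11 26.16] 26.2
```

Call:
move_arm:
  targets:
    - [[-0.03,-0.02,0.8],[0,0,0],35]
    - [[-0.03,-0.02,0.8],[0,0,0],35]
    - [[-0.03,-0.02,0.8],[-0.07,-0.04,-0.05],35]
    - [[0,0,0.8],[0,0,0],35]
    - [[0,0,0.6],[0,0,0],35]
    - [[0,0,0.4],[0,0,0],35]
    - [[0,0,0.17],[0,0,0],35]
    - [[0,0,0],[0,0,0],35]
    - [[0,0,0],[0,0,0],35]

```text
time: 10.02
tool_pos: [0.4252, -0.2517, 0.0352]
eef_rot: [0.572, 0.82, -0.0, 0.0]
ft_force: [-0.5, -0.4, 0.9]
finger_gap: 0.0328
finger_force: 0.0
```

```bash
python3 - <<'E'
from h import *
plan([.42417,-.25064,.033],Rdown(20.3))
E
```

```text
shift [ 0.04 -0.02  0.07] rows 0.1
turn [ 0.    0.   -0.01] 0.0
turn [ 1.000e-02 -0.000e+00  2.617e+01] 26.2
```

Call:
move_arm:
  targets:
    - [[0.04,-0.02,0.07],[0,0,0],35]
    - [[0,0,0],[0,0,0],35]
    - [[0,0,0],[0,0,0],0]
    - [[0,0,0],[0,0,0],0]
    - [[0,0,0],[0,0,0],0]
    - [[0,0,0],[0,0,0],0]
    - [[0,0,0],[0,0,0],0]
    - [[0,0,0],[0,0,0],0]

```text
time: 10.68
tool_pos: [0.4235, -0.2522, 0.0327]
eef_rot: [0.573, 0.819, -0.0, 0.0]
ft_force: [-0.2, -0.4, 1.9]
finger_gap: 0.0083
finger_force: 29.9
```

Call:
move_arm:
  targets:
    - [[0,0,-0.3],[0,0,0],0]
    - [[0,0,-0.8],[0,0,0],0]
    - [[0,0,-0.9],[0,0,0],0]
    - [[0,0,-0.9],[0,0,0],0]
    - [[0,0,-0.9],[0,0,0],0]
    - [[0,0,-0.9],[0,0,0],0]
    - [[0,0,-0.8],[0,0,0],0]
    - [[0,0,0],[0,0,0],0]

```text
time: 11.35
tool_pos: [0.4258, -0.2525, 0.202]
eef_rot: [0.573, 0.819, -0.0, 0.004]
ft_force: [0.6, 0.8, -0.9]
finger_gap: 0.0087
finger_force: 29.9
```

```bash
python3 - <<'E'
from fit2 import *
from plant import robot
print(p,bed(p,[[0,0,.041]]))
plan(bed(p,[[0.001,0,.12]])[0],Rplace(p[3]));print(robot.sense()["finger_gap"],bed(p,[[0.001,0,.12]]),robot.sense()["tool_pos"])
E
```

```text
[0.57626195 0.04321319 0.06921156 0.01535574] [[0.55576437 0.04289841 0.1047186 ]]
shift [8.19 6.23 0.92] rows 8.2
turn [ -2.69  -3.72 -10.05] 10.0
turn [-4.07  2.95 15.49] 15.5
0.008740385432109919 [[0.51713495 0.04230518 0.17363461]] [ 0.42583055 -0.25253195  0.2019966 ]
```

Call:
move_arm:
  targets:
    - [[0.82,0.62,0],[0,0,0],0]
    - [[0.82,0.62,0],[0,0,0],0]
    - [[0.82,0.62,0],[0,0,0],0]
    - [[0.82,0.62,0],[0,0,0],0]
    - [[0.82,0.62,0],[0,0,0],0]
    - [[0.82,0.62,0],[0,0,0],0]
    - [[0.82,0.62,0],[0,0,0],0]
    - [[0.82,0.62,0],[0,0,0],0]
    - [[0.82,0.62,0],[0,0,0],0]
    - [[0.82,0.62,0],[0,0,0],0]
    - [[0,0,0],[0,0,0],0]

```text
time: 12.27
tool_pos: [0.5148, 0.0507, 0.1976]
eef_rot: [0.57, 0.822, 0.003, -0.001]
ft_force: [0.5, 0.0, -0.7]
finger_gap: 0.0092
finger_force: 29.9
```

Call:
move_arm:
  targets:
    - [[0,0,0],[-0.22,-0.31,-0.84],0]
    - [[0,0,0],[-0.22,-0.31,-0.84],0]
    - [[0,0,0],[-0.22,-0.31,-0.84],0]
    - [[0,0,0],[-0.22,-0.31,-0.84],0]
    - [[0,0,0],[-0.22,-0.31,-0.84],0]
    - [[0,0,0],[-0.22,-0.31,-0.84],0]
    - [[0,0,0],[-0.22,-0.31,-0.84],0]
    - [[0,0,0],[-0.22,-0.31,-0.84],0]
    - [[0,0,0],[-0.22,-0.31,-0.84],0]
    - [[0,0,0],[-0.22,-0.31,-0.84],0]
    - [[0,0,0],[-0.22,-0.31,-0.84],0]
    - [[0,0,0],[-0.22,-0.31,-0.84],0]
    - [[0,0,0],[0,0,0],0]

```text
time: 13.35
tool_pos: [0.5125, 0.0406, 0.1964]
eef_rot: [0.015, 0.969, -0.001, 0.245]
ft_force: [-0.5, -0.5, -0.3]
finger_gap: 0.0087
finger_force: 29.9
```

```bash
python3 - <<'E'
from fit2 import *
from plant import robot
plan(bed(p,[[0.001,0.0005,.12]])[0],Rplace(p[3]));print(robot.sense()["q"].round(2),robot.sense()["tool_pos"])
E
```

```text
shift [0.23 0.07 0.74] rows 0.7
turn [-0.14 -0.24 -0.35] 0.4
turn [-0.37  0.22 25.83] 25.8
[ 0.2   0.38 -0.54  2.37  1.74  0.33 -0.38] [0.51246346 0.04064218 0.19638615]
```

Call:
move_arm:
  targets:
    - [[0.12,0.04,0.37],[0,0,0],0]
    - [[0.11,0.03,0.37],[-0.07,-0.12,-0.17],0]
    - [[0,0,0],[-0.07,-0.12,-0.17],0]
    - [[0,0,0],[0,0,0],0]
    - [[0,0,0],[0,0,0],0]

```text
time: 13.77
tool_pos: [0.5189, 0.0434, 0.1742]
eef_rot: [-0.003, 0.966, 0.003, 0.259]
ft_force: [-0.2, -0.5, -1.1]
finger_gap: 0.0086
finger_force: 29.9
```

```bash
python3 - <<'E'
from fit2 import *
from plant import robot
plan(bed(p,[[0.001,0.0005,.12]])[0],Rplace(p[3]));print(robot.sense()["q"].round(2),robot.sense()["tool_pos"])
c=robot.capture("wrist");pickle.dump(c,open("w5.pkl","wb"))
cv2.imwrite("pics/w5.png",cv2.resize(c["img"][170:370,220:480],None,fx=3,fy=3,interpolation=cv2.INTER_CUBIC))
print(((proj(c,bed(p,[[-.0175,.007,0],[-.0175,-.007,0],[.0175,-.007,0],[.0175,.007,0],[-.048,-.045,0],[-.048,.135,0],[-.032,.125,.0215],[0,.0785,.04125]]))-[220,170])*3).round(0).tolist())
E
```

```text
shift [ 0.06 -0.02 -0.01] rows 0.1
turn [-0.    0.   -0.07] 0.1
turn [ 0.    0.   26.11] 26.1
[ 0.27  0.47 -0.64  2.41  2.01  0.43 -0.61] [0.51887735 0.04338894 0.17418862]
[[323.0, 148.0], [274.0, 149.0], [275.0, 267.0], [323.0, 266.0], [136.0, 41.0], [778.0, 39.0], [773.0, 106.0], [613.0, 244.0]]
```

View pics/w5.png

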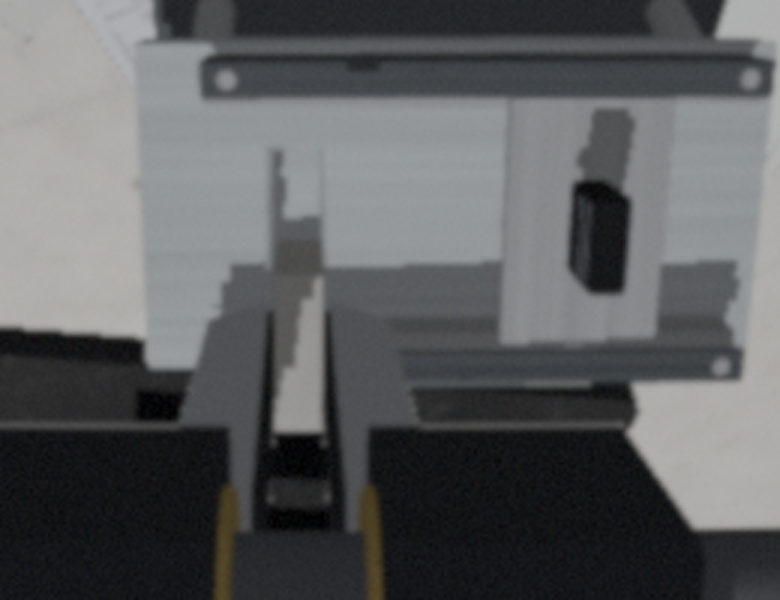

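The slot mouth is at crop columns 268-326 with its top edge at row 148, as predicted. The block hangs square between the fingers and the keeper is well clear. I descend in stages.

Call:
move_arm:
  targets:
    - [[0.03,-0.02,0.5],[0,0,-0.07],0]
    - [[0.03,0,0.6],[0,0,0],0]
    - [[0,0,0.6],[0,0,0],0]
    - [[0,0,0.5],[0,0,0],0]
    - [[0,0,0.4],[0,0,0],0]
    - [[0,0,0.2],[0,0,0],0]
    - [[0,0,0],[0,0,0],0]
    - [[0,0,0],[0,0,0],0]

```text
time: 14.48
tool_pos: [0.5598, 0.044, 0.1014]
eef_rot: [-0.009, 0.966, 0.002, 0.26]
ft_force: [0.8, 0.1, -0.6]
finger_gap: 0.0088
finger_force: 29.9
```

```bash
python3 - <<'E'
from fit2 import *
plan(bed(p,[[0.0012,0.0003,.0187]])[0],Rplace(p[3]))
E
```

```text
shift [ 0.02 -0.03  0.58] rows 0.6
turn [0.   0.02 0.02] 0.0
turn [ -0.03   0.   -26.16] 26.2
```

Call:
move_arm:
  targets:
    - [[0.01,-0.01,0.1],[0,0,0],0]
    - [[0,-0.01,0.1],[0,0,0],0]
    - [[0,0,0.1],[0,0,0],0]
    - [[0,0,0],[0,0,0],0]

```text
time: 14.82
tool_pos: [0.5644, 0.0433, 0.0932]
eef_rot: [-0.009, 0.966, 0.002, 0.26]
ft_force: [-0.3, 0.4, -1.0]
finger_gap: 0.0087
finger_force: 29.9
```

Call:
move_arm:
  targets:
    - [[0,0,0.1],[0,0,0],0]
    - [[0,0,0.1],[0,0,0],0]
    - [[0,0,0],[0,0,0],0]

```text
time: 15.07
tool_pos: [0.5674, 0.0435, 0.0876]
eef_rot: [-0.009, 0.966, 0.002, 0.26]
ft_force: [0.9, -0.4, -1.8]
finger_gap: 0.0085
finger_force: 29.9
```

```bash
python3 - <<'E'
from fit2 import *
plan(bed(p,[[0.0012,0.0003,.0187]])[0],Rplace(p[3]))
E
```

```text
shift [ 0.01 -0.    0.06] rows 0.1
turn [0.01 0.02 0.02] 0.0
turn [-3.000e-02  1.000e-02 -2.616e+01] 26.2
```

Call:
move_arm:
  targets:
    - [[0,0,0.05],[0,0,0],0]
    - [[0,0,0.02],[0,0,0],0]
    - [[0,0,0],[0,0,0],0]

```text
time: 15.32
tool_pos: [0.5677, 0.0438, 0.0869]
eef_rot: [-0.009, 0.965, 0.002, 0.26]
ft_force: [-5.4, 0.0, 8.9]
finger_gap: 0.0086
finger_force: 30.0
```

Call:
move_arm:
  targets:
    - [[0,0,0],[0,0,0],25]
    - [[0,0,0],[0,0,0],25]
    - [[0,0,0],[0,0,0],25]
    - [[0,0,-0.3],[0,0,0],25]
    - [[0,0,-0.8],[0,0,0],25]
    - [[0,0,-0.9],[0,0,0],25]
    - [[0,0,-0.9],[0,0,0],25]
    - [[0,0,-0.5],[0,0,0],25]
    - [[0,0,0],[0,0,0],40]
    - [[0,0,0],[0,0,0],40]

```text
time: 16.15
tool_pos: [0.5174, 0.0426, 0.1756]
eef_rot: [-0.009, 0.965, 0.002, 0.261]
ft_force: [0.1, -0.3, -0.4]
finger_gap: 0.0331
finger_force: 0.0
```

```bash
python3 - <<'E'
from fit2 import *
from plant import robot
c=robot.capture("wrist");pickle.dump(c,open("w6.pkl","wb"))
cv2.imwrite("pics/w6.png",cv2.resize(c["img"][170:370,220:480],None,fx=3,fy=3,interpolation=cv2.INTER_CUBIC))
pr=lambda P:((proj(c,bed(p,P))-[220,170])*3).round(0).tolist()
print(pr([[-.015,.0045,.011],[-.015,-.0045,.011],[.015,-.0045,.011],[.015,.0045,.011]]))
plan(bed(p,[[0,0.0785,.08]])[0],Rplace(p[3]))
E
```

```text
[[318.0, 163.0], [286.0, 163.0], [285.0, 267.0], [317.0, 267.0]]
shift [0.06 2.61 1.36] rows 2.6
turn [0.   0.03 0.02] 0.0
turn [ -0.05   0.   -26.16] 26.2
```

View pics/w6.png

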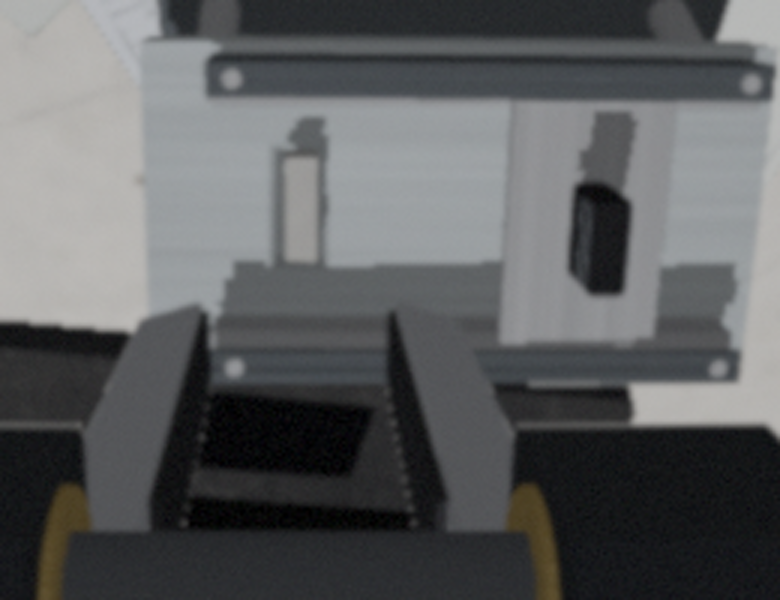

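The block is seated, with its top face at crop (284-319, 155-264) where I predicted (286-318, 163-267). Next I grip the fin and close the keeper.

Call:
move_arm:
  targets:
    - [[0.02,0.65,0],[0,0,0],40]
    - [[0.02,0.65,0],[0,0,0],40]
    - [[0.02,0.65,0.2],[0,0,0],40]
    - [[0,0.66,0.2],[0,0,0],40]
    - [[0,0,0.5],[0,0,0],40]
    - [[0,0,0.4],[0,0,0],40]
    - [[0,0,0],[0,0,0],40]
    - [[0,0,0],[0,0,0],40]

```text
time: 16.87
tool_pos: [0.533, 0.1213, 0.1379]
eef_rot: [-0.009, 0.966, 0.002, 0.258]
ft_force: [0.3, 0.6, 0.6]
finger_gap: 0.0376
finger_force: 0.0
```

```bash
python3 - <<'E'
from fit2 import *
plan(bed(p,[[0,0.0787,.043]])[0],Rplace(p[3]))
E
```

```text
shift [-0.07 -0.    1.25] rows 1.3
turn [ 0.01 -0.01  0.02] 0.0
turn [ 2.000e-02  1.000e-02 -2.616e+01] 26.2
```

Call:
move_arm:
  targets:
    - [[-0.03,0,0.5],[0,0,0],40]
    - [[-0.03,0,0.4],[0,0,0],40]
    - [[0,0,0.35],[0,0,0],40]
    - [[0,0,0],[0,0,0],40]
    - [[0,0,0],[0,0,0],0]
    - [[0,0,0],[0,0,0],0]
    - [[0,0,0],[0,0,0],0]
    - [[0,0,0],[0,0,0],0]
    - [[0,0,0],[0,0,0],0]
    - [[0,0,0],[0,0,0],0]

```text
time: 17.7
tool_pos: [0.554, 0.1218, 0.1088]
eef_rot: [-0.009, 0.965, 0.002, 0.26]
ft_force: [-1.6, -0.7, 3.9]
finger_gap: 0.0098
finger_force: 30.0
```

Call:
move_arm:
  targets:
    - [[0,-0.2,0],[0,0,0],0]
    - [[0,-0.4,0],[0,0,0],0]
    - [[0,-0.4,0],[0,0,0],0]
    - [[0,-0.4,0],[0,0,0],0]
    - [[0,-0.4,0],[0,0,0],0]
    - [[0,-0.4,0],[0,0,0],0]
    - [[0,-0.2,0],[0,0,0],0]
    - [[0,0,0],[0,0,0],0]

```text
time: 18.37
tool_pos: [0.5549, 0.0476, 0.1088]
eef_rot: [-0.008, 0.966, 0.001, 0.26]
ft_force: [-5.0, -0.7, 8.3]
finger_gap: 0.0098
finger_force: 30.0
```

Call:
move_arm:
  targets:
    - [[0,-0.1,0],[0,0,0],0]
    - [[0,-0.07,0],[0,0,0],0]
    - [[0,0,0],[0,0,0],0]

```text
time: 18.62
tool_pos: [0.5549, 0.0442, 0.1088]
eef_rot: [-0.009, 0.966, 0.002, 0.26]
ft_force: [-4.6, 0.5, 8.7]
finger_gap: 0.01
finger_force: 30.0
```

Call:
move_arm:
  targets:
    - [[0,-0.06,0],[0,0,0],0]
    - [[0,0,0],[0,0,0],0]

```text
time: 18.78
tool_pos: [0.555, 0.0435, 0.1088]
eef_rot: [-0.01, 0.966, 0.003, 0.26]
ft_force: [-5.0, 1.7, 7.4]
finger_gap: 0.0099
finger_force: 30.0
```

Call:
move_arm:
  targets:
    - [[0,0,0],[0,0,0],40]
    - [[0,0,0],[0,0,0],40]
    - [[0,0,0],[0,0,0],40]
    - [[0,0,-0.4],[0,0,0],40]
    - [[0,0,-0.9],[0,0,0],40]
    - [[0,0,-0.9],[0,0,0],40]
    - [[0,0,-0.9],[0,0,0],40]
    - [[0,0,0],[0,0,0],40]
    - [[0,0,0],[0,0,0],40]

```text
time: 19.53
tool_pos: [0.5093, 0.0415, 0.1901]
eef_rot: [-0.009, 0.965, 0.001, 0.262]
ft_force: [0.3, -0.5, -0.0]
finger_gap: 0.0375
finger_force: 0.0
```

```bash
python3 - <<'E'
from fit2 import *
from plant import robot
c=robot.capture("wrist")
cv2.imwrite("pics/w7.png",cv2.resize(c["img"][170:370,220:480],None,fx=3,fy=3,interpolation=cv2.INTER_CUBIC))
pr=lambda P:((proj(c,bed(p,P))-[220,170])*3).round(0).tolist()
print(pr([[0,0,.04125],[-.03,.022,.01825],[-.03,-.022,.01825],[-.03,.028,.01825]]),robot.sense()["tool_pos"])
E
```

```text
[[306.0, 227.0], [384.0, 104.0], [228.0, 103.0], [405.0, 104.0]] [0.50928679 0.0415832  0.18906451]
```

View pics/w7.png

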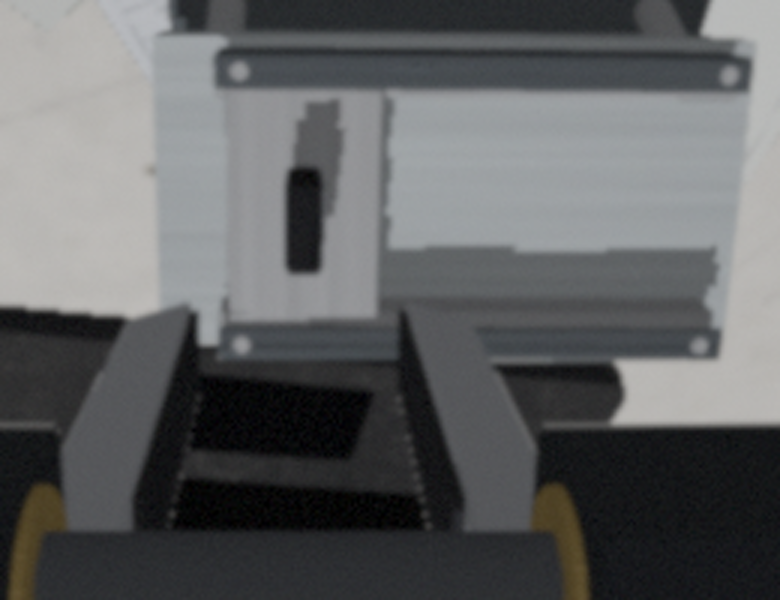

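The keeper is shut: its plate edges are at 227 and 384, where I predicted 228 and 384. The gripper is clear of everything.

```bash
python3 -c "
from plant import robot
print(robot.finish_job())"
```

```text
the job is handed in; nothing more can be done
None
```

The tall block is seated in the slot with the keeper shut over it, and the job was handed in at about 20 s; the low blocks and ring gauge were not touched, and no verdict came back from the hand-in.

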